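# Change over the fume sampler: used cartridges out, fresh plates in

## Task

Clear the fume sampler: free every used filter cartridge from the white manifold by pinching its two orange tabs together, and hang each by its eye on a peg of its own on the drying rack. When all are hanging, push the two fresh collector plates, blue edge first and flat on the stage, under the orange spring jaws of the reader, one in each place, until fully home against the stop. Leave the other things on the bench where they are.

Things in the scene. Friction and masses are not known exactly. Their poses are not given: they have to be found in the camera images.
- cart1_mid (a point): Used filter cartridge: grey box 24 (x) x 30 (y) x 50 (z) mm, 104 g, white eye on top, orange sprung tab on each y side. Point: on its centre line, 45 mm above its underside, mid-height of the tabs' ribbed finger pads (20 mm wide, 26 to 56 mm above the underside). x runs through the eye's hole, y across the tabs, z up. 2 or 3 of cart1 to cart3 are present, each snapped into a manifold bay.
- cart2_mid (a point): Like cart1. Tabs: 60 mm over both along y at rest; pinched along y each slides 6 mm inwards (2 N rising to 6 N a side) to 48 mm, which draws in the barbs at their feet; the pinched cartridge then lifts straight up. Unpinched, the barbs catch under the manifold's blue lips. Let go, the tabs spring out again.
- cart3_mid (a point): Like cart1. Eye: square hole 22 x 22 mm right through along x, its centre 16 mm above this point, in a white lug 8 mm thick (x) and 34 mm wide (y) whose top is 34 mm above this point.
- manifold: White sampling manifold, fixed, 190 (x) x 84 (y) mm, 33 mm high over its blue lips; three bays 55 mm apart along its x (middle bay at its centre) hold the cartridges, axes parallel to its own. Origin: centre of its underside; the bay floors, on which the cartridges stand, are 12 mm up.
- rack: Drying rack, fixed: dark base 75 x 300 x 12 mm, three steel posts 12 mm thick in a row along y, 110 mm apart, each carrying a peg that points to -x (towards the robot). Nothing stands above the pegs. Origin: on the underside, right below the middle peg's point; z up.
- reader: Plate reader, fixed: aluminium stage 104 x 190 x 20 mm with two spring clips (orange jaws before white housings, 30 mm tall above the stage) 96 mm apart along y. x points into the clips, away from the robot. Origin: on the underside, 1 mm on the -x side of the two plate places, midway between them.
- peg1 (a point): A peg of the drying rack: round, 8 mm thick, green tip. Point: on its axis, 130 mm above the table. It runs along this frame's x: the tip is 28 mm away on the -x side and 3.5 mm higher; its post's axis is 45 mm away on the +x side, the post being no higher than the peg.
- peg2 (a point): A peg of the drying rack: round, 8 mm thick, green tip. Point: on its axis, 130 mm above the table. It runs along this frame's x: the tip is 28 mm away on the -x side and 3.5 mm higher; its post's axis is 45 mm away on the +x side, the post being no higher than the peg.
- peg3 (a point): A peg of the drying rack: round, 8 mm thick, green tip. Point: on its axis, 130 mm above the table. It runs along this frame's x: the tip is 28 mm away on the -x side and 3.5 mm higher; its post's axis is 45 mm away on the +x side, the post being no higher than the peg.
- lane1 (a point): Plate place 1: point on the stage's top where the centre of a fully home plate lies. x points into the clip. Along x from here: stage begins at -41 mm; jaw's sloping lead-in lip at +2 mm, its edge 8 mm above the stage; flat clamping face (40 mm wide, 2 mm above the stage when empty) from +18 to +34 mm; stop face at +35 mm.
- jaw1 (a joint): Lift in m of the sprung jaw of plate place 1: 0 empty, about 0.002 with a plate under it. The plate's edge pushes it up (2 to 3 N) as the plate slides in along the stage.
- lane2 (a point): Plate place 2: point on the stage's top where the centre of a fully home plate lies. x points into the clip. Along x from here: stage begins at -41 mm; jaw's sloping lead-in lip at +2 mm, its edge 8 mm above the stage; flat clamping face (40 mm wide, 2 mm above the stage when empty) from +18 to +34 mm; stop face at +35 mm.
- jaw2 (a joint): Lift in m of the sprung jaw of plate place 2: 0 empty, about 0.002 with a plate under it. The plate's edge pushes it up (2 to 3 N) as the plate slides in along the stage.
- plateA_grip (a point): Fresh collector plate: aluminium, 70 (x) x 50 (y) x 4 mm, 70 g, lying flat, with an upright black handle 26 (x) x 12 (y) mm standing 30 mm above it. Point: centre of the handle, 20 mm above the plate's underside; the plate's centre is 18 mm away on the +x side. x points to the blue front edge, 53 mm from here, which goes into the clip; z up.
- plateB_grip (a point): Fresh collector plate: aluminium, 70 (x) x 50 (y) x 4 mm, 70 g, lying flat, with an upright black handle 26 (x) x 12 (y) mm standing 30 mm above it. Point: centre of the handle, 20 mm above the plate's underside; the plate's centre is 18 mm away on the +x side. x points to the blue front edge, 53 mm from here, which goes into the clip; z up.

How it is judged (in metres and radians):
On the way, in this order (a step that is already met when the one before it is completed fails the run):
1. every used cartridge hangs by its eye on a peg of its own, released (((x of cart1_mid in the frame of peg1 between -0.022 and 0.026 m and y of cart1_mid in the frame of peg1 between -0.012 and 0.012 m and z of cart1_mid in the frame of peg1 between -0.032 and -0.013 m) or (x of cart1_mid in the frame of peg2 between -0.022 and 0.026 m and y of cart1_mid in the frame of peg2 between -0.012 and 0.012 m and z of cart1_mid in the frame of peg2 between -0.032 and -0.013 m) or (x of cart1_mid in the frame of peg3 between -0.022 and 0.026 m and y of cart1_mid in the frame of peg3 between -0.012 and 0.012 m and z of cart1_mid in the frame of peg3 between -0.032 and -0.013 m)) and angle between each of cart1_mid, cart2_mid, cart3_mid's own z axis and vertical below 0.3 rad and contact force between each of cart1, cart2, cart3 and the fingers below 0.1 N and ((x of cart2_mid in the frame of peg1 between -0.022 and 0.026 m and y of cart2_mid in the frame of peg1 between -0.012 and 0.012 m and z of cart2_mid in the frame of peg1 between -0.032 and -0.013 m) or (x of cart2_mid in the frame of peg2 between -0.022 and 0.026 m and y of cart2_mid in the frame of peg2 between -0.012 and 0.012 m and z of cart2_mid in the frame of peg2 between -0.032 and -0.013 m) or (x of cart2_mid in the frame of peg3 between -0.022 and 0.026 m and y of cart2_mid in the frame of peg3 between -0.012 and 0.012 m and z of cart2_mid in the frame of peg3 between -0.032 and -0.013 m)) and ((x of cart3_mid in the frame of peg1 between -0.022 and 0.026 m and y of cart3_mid in the frame of peg1 between -0.012 and 0.012 m and z of cart3_mid in the frame of peg1 between -0.032 and -0.013 m) or (x of cart3_mid in the frame of peg2 between -0.022 and 0.026 m and y of cart3_mid in the frame of peg2 between -0.012 and 0.012 m and z of cart3_mid in the frame of peg2 between -0.032 and -0.013 m) or (x of cart3_mid in the frame of peg3 between -0.022 and 0.026 m and y of cart3_mid in the frame of peg3 between -0.012 and 0.012 m and z of cart3_mid in the frame of peg3 between -0.032 and -0.013 m)) and distance between cart1_mid and cart2_mid above 0.06 m and distance between each of cart1_mid, cart2_mid and cart3_mid above 0.06 m), for 0.2 s.
2. both plates are fully home under the jaws (((x of plateA_grip in the frame of lane1 between -0.022 and -0.012 m and y of plateA_grip in the frame of lane1 between -0.008 and 0.008 m and z of plateA_grip in the frame of lane1 between 0.015 and 0.024 m and angle between the x axis of plateA_grip and the x axis of lane1, either way round below 0.12 rad and value of joint jaw1 above 0.001 m) or (x of plateA_grip in the frame of lane2 between -0.022 and -0.012 m and y of plateA_grip in the frame of lane2 between -0.008 and 0.008 m and z of plateA_grip in the frame of lane2 between 0.015 and 0.024 m and angle between the x axis of plateA_grip and the x axis of lane2, either way round below 0.12 rad and value of joint jaw2 above 0.001 m)) and ((x of plateB_grip in the frame of lane1 between -0.022 and -0.012 m and y of plateB_grip in the frame of lane1 between -0.008 and 0.008 m and z of plateB_grip in the frame of lane1 between 0.015 and 0.024 m and angle between the x axis of plateB_grip and the x axis of lane1, either way round below 0.12 rad and value of joint jaw1 above 0.001 m) or (x of plateB_grip in the frame of lane2 between -0.022 and -0.012 m and y of plateB_grip in the frame of lane2 between -0.008 and 0.008 m and z of plateB_grip in the frame of lane2 between 0.015 and 0.024 m and angle between the x axis of plateB_grip and the x axis of lane2, either way round below 0.12 rad and value of joint jaw2 above 0.001 m))), for 0.2 s.
At the end, for the whole second after the job is handed in: Every cartridge hangs at rest on its own peg, the peg through its eye, within 17 degrees of upright; each plate lies flat in a place of its own under a raised jaw, its front edge within about 4 mm of the stop, within 8 mm sideways and 7 degrees of straight; all released and still (all of step 1 and all of step 2 and distance between plateA_grip and plateB_grip above 0.05 m and linear speed of each of cart1, cart2, cart3, plateA, plateB below 0.03 m/s); the robot touches nothing.
It fails at once if another thing on the bench is pushed more than 30 mm or knocked over (distance of any of reagent, wash, beaker, spatula, weight, vial, jar from where it was at the start of the episode above 0.03 m or angle between any of reagent, wash, beaker, weight, vial, jar's own z axis and vertical above 0.5 rad).
Of cart1, cart2, cart3 only 2 to 3 are there at a start; the rules pass over those that are not, and their reading is None.
At some moment in a run one of plateA, plateB may be knocked a few centimetres aside while the robot is not near it.
It also fails if it takes over 210 s, if anything falls off the work surface, if the arm or the gripper's body presses on something with over 40 N, if the wrist force passes 120 N, or if a joint passes its speed limit or range.

## Robot

A 7-joint arm with a two-finger parallel gripper is mounted at the origin on the work surface. World frame = base frame: x ahead of the robot, y to its left, z up, the work surface at z = 0. Lengths are in mm, angles in rad, forces in N, time in s.
With the tool pointing down it reaches from about 400 to 900 mm from the base axis. Payload 5.6 kg.
Tool frame: the origin (TCP) lies midway between the tips of the shut fingers; the grasp point (between the pads) lies 19 mm behind it; x points along the fingers, y is the direction in which the jaws open and shut, and the axes are right-handed (so a half turn about x gives the same grasp; the last joint's range is limited). The gripper opens to 92 mm and grips with 3 to 60 N. Pads are 20 mm wide; open, the fingers measure 128 mm over their backs; the gripper's body (75 mm by 189 mm) begins 69 mm behind the grasp point.
Start: joints at [-1.3, 0.468, -0.012, 1.603, 0.006, 1.071, -0.056], TCP at [200.68, 618.253, 214.592] pointing down, gripper open.
Joint ranges: [-2.53, 2.53], [-0.31, 2.02], [-1.57, 1.55], [0.28, 2.44], [-1.29, 4.43], [0.15, 1.84], [-2.92, 2.92]. Speed limits (rad/s): [2.57, 2.57, 3.14, 3.14, 3.14, 3.14, 3.14].

## Interface

Orientations are given as a rotation vector (axis times angle).
In Python, from cell import robot, grip, kin, viewer gives the robot as it stands. Calls block until the motion is done:
- robot.movep(position, orientation): joint-space move of the TCP to a pose.
- robot.servo_line(position, feed=150, rotation=None): straight line of the TCP; rotation=None keeps the orientation; feed is the mean speed in mm/s.
- robot.goto_joints(angles): joint-space move.
- grip(opening, newtons=None): opening from 0.0 (shut) to 1.0 (fully open); newtons is the grip in N (None keeps the last); returns when the fingers have stopped.
- robot.hold(seconds).
- kin.ik(position, orientation): joint angles nearest the present ones, or None.
- robot.observe(): the state.
- viewer.read_camera(name): name is "side" or "top" or "wrist"; returns the picture (400x640x3 uint8, red, green, blue); there is no depth.
- viewer.camera_info(name): a dict with "camera_matrix" (3x3 intrinsics, pixels), "R" (3x3) and "t" (3): a world point X has camera coordinates R X + t. Camera axes: x right, y down, z forward; pixel columns grow to the right and rows downward; lengths in mm; the calibration is good to about 2 mm. A picture is of the moment at which its call begins: read the wrist's pose just before it. camera_info takes no time and is no camera call; for the wrist camera it gives the pose at the moment of the call.
A pose or a line that the arm cannot do raises robot.IKError and nothing moves.
- robot.job_done(): hands the job in, once; it reports no verdict.
Trained networks look in the newest picture that a camera, given by its name, has taken for a name from the list of things; names that differ only in an ending like _2 or _b are one class to them, and where a whole thing is asked for, a point or a joint stands for the part that bears it (a point fixed in the world has none). Each returns a list of dicts, best first, with "confidence" (0 to 1); they miss things now and then, are a little off and sometimes report something else, mostly with a low value. They report only what shows in the picture. A call takes as long as a camera call.
- viewer.silhouettes(name, camera): "mask" (400x640 bool, what is visible of it).
- viewer.pinpoint(name, camera): "at" ([x, y, z] in mm, in the coordinates of the camera as it stood for that picture, good to about 4 mm: a listed point, or the origin of a listed thing).
The state is a dict: "t": time; "joints": joint angles; "joint_velocities": joint speeds; "joint_torque": joint torques, N m; "tcp_pos": TCP position; "tcp_rot": TCP orientation; "contact_force": force on the tool from outside, world axes, zero at the start; "wrist_torque": the same for the moment, N m; "grip_width": opening from 0.0 (shut) to 1.0 (fully open).
Only numpy, scipy, OpenCV 4.12 (cv2) and the standard library are available. Lean on these libraries where they do the work, as an engineer would, in place of code of your own. Each camera call takes 0.05 s, during which the arm holds its last target. There are 200 camera calls.

## Working session

There is one attempt and no reset: what is moved stays moved. The work goes in short steps, each a Python script; the robot and the scene stay as the last script left them, time stands still between calls to the robot, and variables do not carry over. Pictures are saved under pics/ and viewed, about 12 in all and at most 16, crops included, and the job is handed in when it is done.

```bash
ls; mkdir -p pics; cat > h.py <<'E'
import numpy as np, cv2
from cell import robot, grip, kin, viewer
from scipy.spatial.transform import Rotation as R
def shot(cam,fn=None):
    info=viewer.camera_info(cam); im=viewer.read_camera(cam)
    if fn: cv2.imwrite('pics/'+fn,im[:,:,::-1])
    return im,info
def towld(p,info): return np.array(info['R']).T@(np.array(p)-np.array(info['t']))
def pin(name,cam,info,n=4):
    return [(round(d['confidence'],2),towld(d['at'],info).round(1)) for d in viewer.pinpoint(name,cam)[:n]]
def down(yaw):  # tool x down; tool y (jaw) at angle yaw from world x
    y=np.array([np.cos(yaw),np.sin(yaw),0]); x=np.array([0,0,-1.]); z=np.cross(x,y)
    return R.from_matrix(np.c_[x,y,z]).as_rotvec()
def st(): 
    s=robot.observe(); return round(s['t'],1),np.round(s['tcp_pos'],1),np.round(s['contact_force'],1),round(s['grip_width'],3)
E
cat > a.py <<'E'
from h import *
print(robot.observe())
for cam in ['top','side']:
    im,info=shot(cam,cam+'0.png')
    print(cam, towld([0,0,0],info))
    for n in ['cart1_mid','manifold','rack','peg1','reader','lane1','plateA_grip']:
        print(n,pin(n,cam,info,4))
E
python3 a.py
```

```text
pics
{'t': 0.0, 'joints': array([-1.29997285,  0.46840976, -0.01159464,  1.60362829,  0.00601057,
        1.07137849, -0.05630986]), 'joint_velocities': array([-2.98265294e-04, -1.32003560e-03,  5.31688128e-04, -1.24695922e-03,
        2.24696205e-05, -1.73519549e-03, -3.81216015e-04]), 'joint_torque': array([-7.16637032e-05, -5.20579898e+01, -1.26396699e-02, -2.43742132e+01,
       -5.66488900e-02,  1.73364719e-02,  1.62196143e-04]), 'tcp_pos': array([200.54760505, 617.6732719 , 213.61726942]), 'tcp_rot': array([ 0.24495204,  1.55686398, -0.24776376]), 'contact_force': array([ 0.06740247,  0.88232717, -1.05053184]), 'wrist_torque': array([-0.02090823, -0.01785614, -0.04202291]), 'grip_width': 1.0004661061157591}
top [ 391.00131235    3.10218018 1025.90539843]
cart1_mid []
manifold [(0.81, array([ 522.9, -302.7,    3.6]))]
rack [(0.96, array([567.5, 279.4,  -3.3]))]
peg1 [(0.87, array([568.6, 279.5, 129.3])), (0.86, array([630.5, 194.3, 130.3])), (0.55, array([503.2, 375.7, 125.1]))]
reader [(0.67, array([658. , -31.4,  -4.2]))]
lane1 [(0.9, array([669.8,  16.9,  22.1])), (0.9, array([654.5, -72.5,  20.7])), (0.4, array([477. ,  32.4,  18.9]))]
plateA_grip [(0.94, array([473.9,  30.1,  20.8]))]
side [409.02651408 808.79494421 801.07060228]
cart1_mid [(0.61, array([ 461.8, -290.1,   54.9])), (0.3, array([500.1, 368.9, 130.4])), (0.22, array([ 519.6, -296.8,   53.2]))]
manifold [(0.56, array([ 5.148e+02, -2.985e+02, -1.000e-01]))]
rack [(0.7, array([564.7, 285.2,  -1.6]))]
peg1 [(0.95, array([626.9, 198.4, 126.8])), (0.79, array([570.2, 282.9, 127.5])), (0.65, array([498.1, 370. , 128.5]))]
reader [(0.75, array([659.9, -21.1,  -0.7])), (0.7, array([666.1,  20.5,  15.6]))]
lane1 [(0.72, array([657. , -72.4,  20. ])), (0.7, array([663.6,  20.1,  18.4]))]
plateA_grip [(0.97, array([472.4,  35. ,  14. ])), (0.27, array([568. , 286.5, 128.8]))]
```

View pics/top0.png

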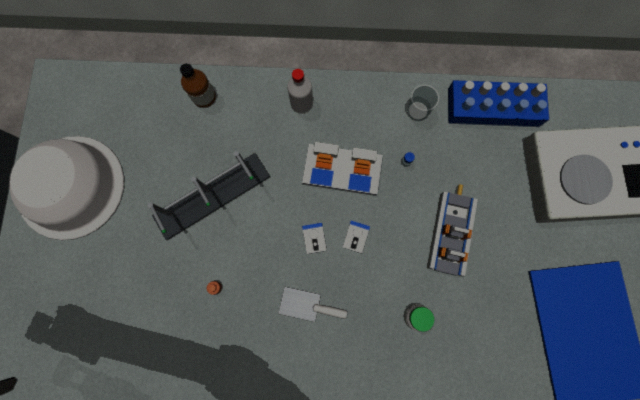

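View pics/side0.png

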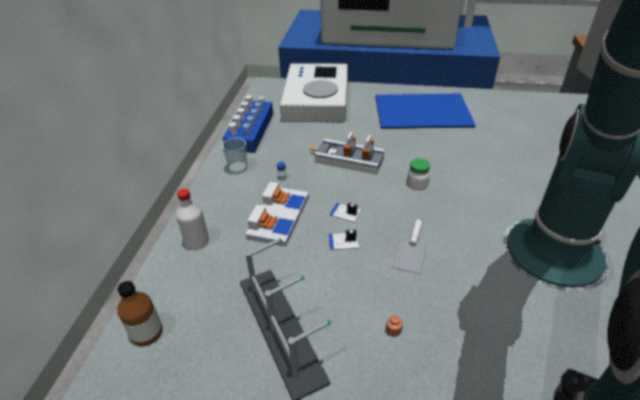

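The top view shows cartridges at px (457,231) and (453,254) in the manifold, with the third bay empty. The plates are at (314,239) and (356,238), the rack at (210,195) and the reader at (343,168). Next I look from near with the wrist camera.

```bash
cat > b.py <<'E'
from h import *
def look(p,yaw,fn,names):
    robot.movep(p,down(yaw)); robot.hold(0.3)
    im,info=shot('wrist',fn)
    print(fn,st()[:2],'cam',towld([0,0,0],info).round(), 'axis',np.array(info['R'])[2].round(2))
    for n in names: print(n,pin(n,'wrist',info,4))
look([470,20,300],1.5,'w_plates.png',['plateA_grip','lane1','reader'])
look([480,-295,280],1.45,'w_man.png',['cart1_mid','manifold'])
c=[cv2.imread('pics/'+f) for f in ['w_plates.png','w_man.png']]
cv2.imwrite('pics/c1.png',cv2.resize(np.vstack(c),(480,600)))
E
python3 b.py
```

```text
w_plates.png (3.5, array([470. ,  20.2, 300. ])) cam [389.  26. 469.] axis [ 0.28 -0.02 -0.96]
plateA_grip [(0.63, array([475.2,  36.9,  13.5]))]
lane1 [(0.59, array([ 520.9, -301.7,    0.9])), (0.55, array([663.5,  20.1,  18.1]))]
reader [(0.63, array([659.5, -26.9,   1.3]))]
w_man.png (5.2, array([ 480.3, -294.4,  280.1])) cam [ 400. -285.  450.] axis [ 0.28 -0.03 -0.96]
cart1_mid [(0.76, array([ 459.8, -293.3,   54.2]))]
manifold [(0.85, array([ 522.8, -303.4,    0.6]))]
```

View pics/c1.png

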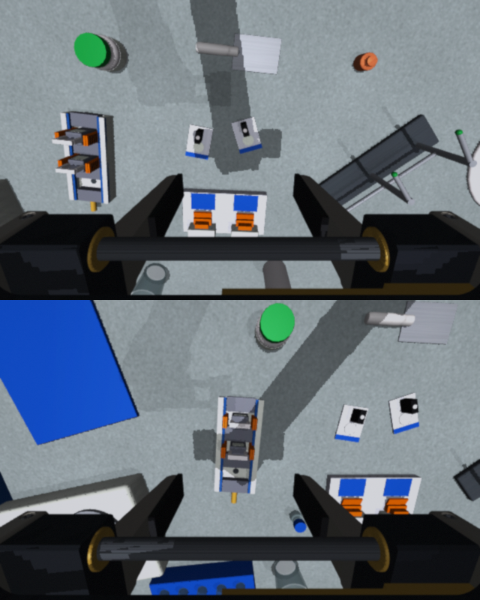

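The wrist pictures show both cartridges (the middle and -x bays), a free +x bay, the plates and the reader. I'll take the yaws from the blue parts.

```bash
cat >> h.py <<'E'
def unproj(px,info,z):
    K=np.array(info['camera_matrix']);Rm=np.array(info['R']);c=towld([0,0,0],info)
    px=np.atleast_2d(px).astype(float)
    d=(np.linalg.inv(K)@np.c_[px,np.ones(len(px))].T).T@Rm
    return c+d*((z-c[2])/d[:,2])[:,None]
def colmask(im,name,center=None,info=None,z=0,rad=0):
    h=cv2.cvtColor(im,cv2.COLOR_RGB2HSV)
    lo,hi={'blue':((105,120,60),(130,255,255)),'orange':((5,150,90),(20,255,255)),'green':((45,120,60),(80,255,255))}[name]
    m=cv2.inRange(h,lo,hi)>0
    ys,xs=np.nonzero(m)
    P=unproj(np.c_[xs,ys],info,z)
    if center is not None: P=P[np.hypot(*(P[:,:2]-center).T)<rad]
    return P
def rect(P):
    (c,s,a)=cv2.minAreaRect(P[:,:2].astype(np.float32)); 
    return np.round(c,1),np.round(s,1),round(a,2)
E
cat > c.py <<'E'
from h import *
def man(fn=None):
    s=robot.observe(); im,info=shot('wrist',fn)
    P=colmask(im,'blue',[521,-302],info,33,112); print('man rect',len(P),rect(P))
    print(pin('cart1_mid','wrist',info),pin('manifold','wrist',info))
    return im,info
man()
robot.movep([505,-300,200],down(np.pi/2-0.12)); robot.hold(.3)
im,info=man('w_man2.png')
cv2.imwrite('pics/c2.png',cv2.resize(im[:300,150:500,::-1],(700,600)))
im,info=shot('top'); P=colmask(im,'blue',[521,-302],info,33,112); print('top',len(P),rect(P))
E
python3 c.py
```

```text
man rect 503 (array([ 517.3, -300.4]), array([ 62.3, 188.5]), 79.09)
[(0.77, array([ 461.9, -294.2,   55. ]))] [(0.94, array([ 5.199e+02, -3.020e+02,  2.000e-01]))]
man rect 824 (array([ 517. , -300.3]), array([ 62.4, 188.1]), 79.03)
[(0.88, array([ 460.5, -291.6,   55.9]))] [(0.92, array([ 521.5, -303.9,   -1.8]))]
top 123 (array([ 520.4, -301.3]), array([ 61.4, 188.3]), 79.19)
```

View pics/c2.png

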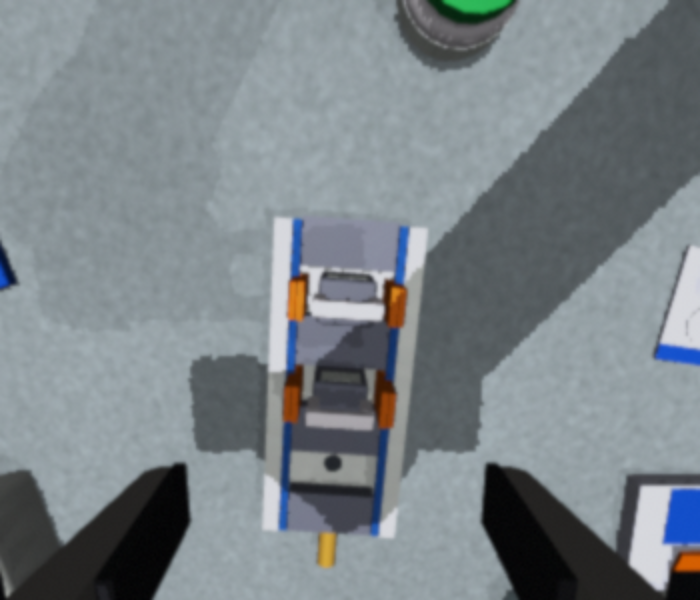

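```bash
cat > d.py <<'E'
from h import *
robot.movep([520,270,340],down(np.pi/2)); robot.hold(.3)
G={}
for cam in ['wrist','top','side']:
    im,info=shot(cam,'rack_'+cam+'.png')
    P=colmask(im,'green',[530,270],info,133.5,180)[:,:2]
    if len(P):
        n,l=cv2.connectedComponents((lambda a:(a.__setitem__((P[:,1].astype(int),P[:,0].astype(int)),1),cv2.dilate(a,np.ones((13,13))))[1])(np.zeros((600,900),np.uint8)))
        lab=l[P[:,1].astype(int),P[:,0].astype(int)]
        print(cam,[(int((lab==k).sum()),P[lab==k].mean(0).round(1)) for k in range(1,n)])
    print(pin('peg1',cam,info),pin('rack',cam,info))
    if cam!='side':
        for m in viewer.silhouettes('rack',cam)[:1]:
            ys,xs=np.nonzero(m['mask']); print(m['confidence'],rect(unproj(np.c_[xs,ys],info,12)))
E
python3 d.py
```

```text
wrist [(20, array([609. , 177.8])), (23, array([546.1, 267.6])), (33, array([482.3, 357.7]))]
[(0.92, array([566.2, 277.8, 132. ])), (0.67, array([503.9, 373.8, 129.7])), (0.66, array([628.2, 192.7, 130.3]))] [(0.96, array([566.2, 282.8,   1.5])), (0.56, array([504.7, 371.6, 130.3]))]
0.56 (array([607.5, 299.9]), array([109.7, 321.4]), 35.24)
top [(9, array([611.7, 176.8])), (11, array([484.4, 357.4]))]
[(0.94, array([568.4, 281.5, 131.7])), (0.94, array([507.2, 376.5, 126.6]))] [(0.78, array([568.2, 282.4,  -0.7])), (0.21, array([661.7, -28.5,  -3.1]))]
0.76 (array([601.5, 304.3]), array([107.9, 299.6]), 35.1)
side [(3, array([481.9, 359. ]))]
[(0.8, array([626.3, 197.3, 125.2])), (0.79, array([568.3, 282.8, 129.6])), (0.55, array([501.6, 365.9, 127.2]))] [(0.83, array([ 5.640e+02,  2.833e+02, -2.000e-01]))]
```

View pics/rack_wrist.png

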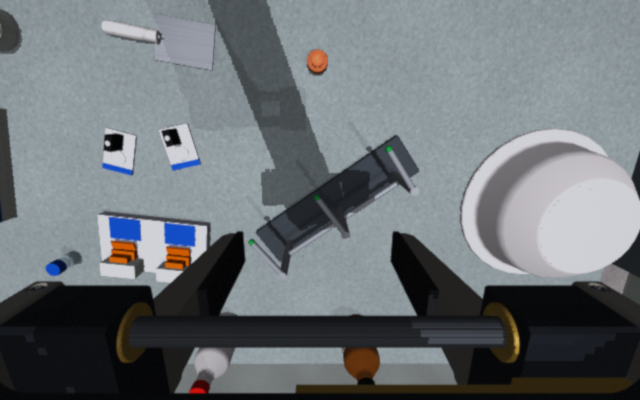

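```bash
cat >> h.py <<'E'
MY=-0.190; MC=np.array([518.5,-301.0])
PY=0.613; PX=np.array([np.cos(PY),np.sin(PY)])
PEG={2:np.array([568.5,282.8]),3:np.array([505.,373.])}
def pick(k):
    p=MC+55*k*np.array([np.cos(MY),np.sin(MY)]); o=down(np.pi/2+MY)
    robot.movep([*p,150],o); robot.servo_line([*p,38],100); print('at',st())
    grip(0.45,25); robot.hold(.4); print('pinched',st())
    robot.servo_line([*p,60],40); print('up',st())
    robot.servo_line([*p,230],150); robot.hold(.2); print('lifted',st())
def approach(n):
    robot.movep([*(PEG[n]-70*PX),230],down(np.pi/2+PY))
    robot.servo_line([*(PEG[n]-70*PX),117.5-19],120); robot.hold(.3); print('pre',st())
E
cat > e.py <<'E'
from h import *
grip(1.0); pick(-1); approach(3)
im,info=shot('wrist'); print(pin('cart1_mid','wrist',info)); a=im[:330,100:540,::-1]
im,info=shot('top'); print(pin('cart1_mid','top',info)); b=im[100:300,80:320,::-1]
cv2.imwrite('pics/e.png',np.hstack([cv2.resize(a,(440,330)),cv2.resize(b,(360,330))]))
E
python3 e.py
```

```text
at (13.0, array([ 464.9, -290.9,   38.6]), array([-0.2,  0.7,  0.6]), 1.002)
pinched (14.1, array([ 464.7, -290.6,   38.5]), array([-0.7,  1.4,  5.8]), 0.504)
up (14.8, array([ 464.5, -290.5,   60. ]), array([ 0.7,  0.4, -1.7]), 0.502)
lifted (16.3, array([ 464.1, -290.5,  229.4]), array([ 0. ,  0.2, -0.9]), 0.5)
pre (20.1, array([447.9, 332.9,  98.9]), array([ 0.2, -0.1, -0.1]), 0.503)
[(0.81, array([443.6, 330.2, 112. ]))]
[(0.65, array([449.4, 332.9, 116.7]))]
```

View pics/e.png

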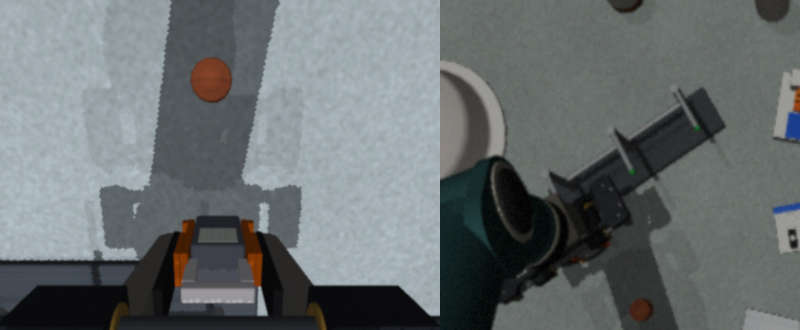

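The cartridge is held squarely between the pads, in front of peg 3. Next I insert it and lower.

```bash
cat >> h.py <<'E'
def hang(n):
    for x in (-45,-25,-12,-4):
        robot.servo_line([*(PEG[n]+x*PX),98.5],60); print('in',x,st())
    for z in (93,89.5):
        robot.servo_line([*(PEG[n]-4*PX),z],30); print('low',st())
    robot.hold(.3)
def release(n):
    grip(0.8); robot.hold(.5); print('rel',st())
    robot.servo_line([*(PEG[n]-4*PX),240],100); print('clear',st())
E
cat > f.py <<'E'
from h import *
hang(3)
im,info=shot('side'); print(pin('cart1_mid','side',info)); a=im[230:390,240:440,::-1]
cv2.imwrite('pics/f.png',cv2.resize(a,(600,480)))
E
python3 f.py
```

```text
in -45 (20.9, array([468.3, 346.9,  98.2]), array([ 0. , -0.4, -0.6]), 0.506)
in -25 (21.3, array([484.7, 358.6,  98.3]), array([ 0.2,  0.3, -1.8]), 0.507)
in -12 (21.7, array([495.5, 366.2,  98.4]), array([ 0. ,  0.6, -1.2]), 0.501)
in -4 (22.0, array([502. , 370.9,  98.5]), array([-0.2, -0. , -0.6]), 0.504)
low (22.3, array([501.4, 370.5,  92.6]), array([-0.2, -0.3, -1.5]), 0.504)
low (22.6, array([501.8, 370.7,  89.4]), array([ 0.3,  0.2, -1. ]), 0.506)
[(0.54, array([502.1, 373.8, 104.7]))]
```

View pics/f.png

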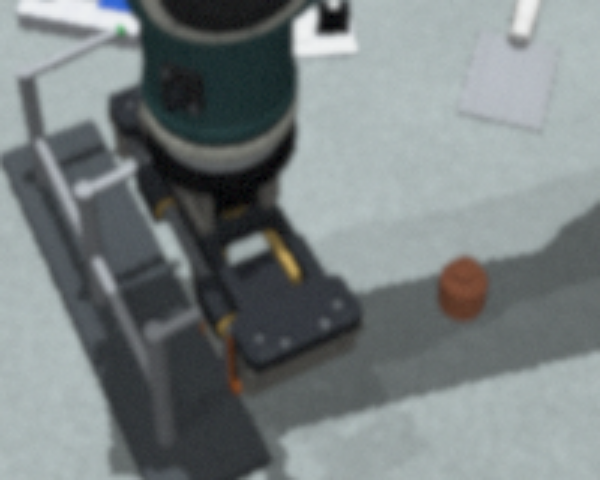

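The arm hides the eye in this view. Insertion forces were low, so I'll lower gently until the peg carries the load, then release and check.

```bash
cat > g.py <<'E'
from h import *
for z in (88,87,86,85):
    robot.servo_line([*(PEG[3]-4*PX),z],20); robot.hold(.2); s=st(); print(s)
    if s[2][2]>1.0: break
release(3)
robot.movep([440,300,300],down(np.pi/2+PY)); robot.hold(.3)
im,info=shot('side'); print(pin('cart1_mid','side',info)); b=im[220:380,240:440,::-1]
im,info=shot('wrist'); print(pin('cart1_mid','wrist',info)); a=im[:300,100:540,::-1]
cv2.imwrite('pics/g.png',np.hstack([cv2.resize(a,(440,330)),cv2.resize(b,(360,330))]))
E
python3 g.py
```

```text
(23.4, array([502. , 370.9,  88.8]), array([-1.7, -1.9,  5.7]), 0.504)
rel (24.5, array([501.7, 370.7,  88. ]), array([-0.3, -0.3, -0.4]), 0.799)
clear (26.2, array([501.4, 370.5, 239.3]), array([-0.2, -0.5,  0.1]), 0.799)
[(0.57, array([501.5, 371.1, 101.9]))]
[(0.81, array([499.8, 364.6, 105. ]))]
```

View pics/g.png

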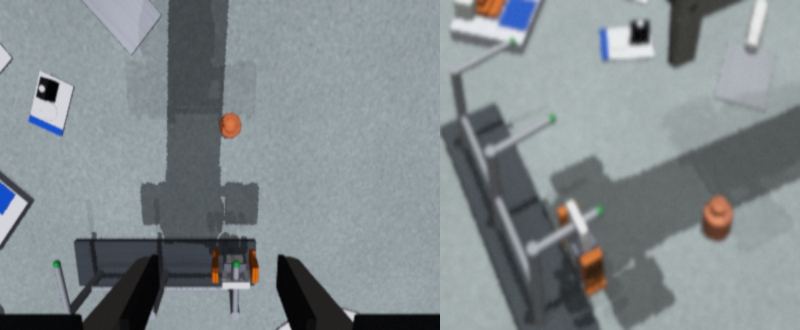

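It hangs on peg 3, with the green tip showing through the eye. Now the middle cartridge goes to peg 2.

```bash
cat > i.py <<'E'
from h import *
grip(1.0); pick(0); approach(2)
im,info=shot('wrist'); print(pin('cart1_mid','wrist',info))
hang(2)
for z in (88.5,87.5,86.5,85):
    robot.servo_line([*(PEG[2]-4*PX),z],20); robot.hold(.2); s=st(); print(s)
    if s[2][2]>1.0: break
release(2)
robot.movep([490,250,300],down(np.pi/2+PY)); robot.hold(.3)
im,info=shot('side'); print(pin('cart1_mid','side',info)); b=im[220:380,240:440,::-1]
im,info=shot('wrist'); print(pin('cart1_mid','wrist',info)); a=im[:330,100:540,::-1]
cv2.imwrite('pics/i.png',np.hstack([cv2.resize(a,(440,330)),cv2.resize(b,(360,330))]))
E
python3 i.py
```

```text
at (31.1, array([ 518.9, -301.3,   38.6]), array([-0.3, -0.8, -0.8]), 1.0)
pinched (32.3, array([ 518.6, -301. ,   38.5]), array([-0.4,  1.9,  4.5]), 0.507)
up (33.0, array([ 518.5, -300.8,   60. ]), array([-0.1,  0.6, -0.8]), 0.506)
lifted (34.5, array([ 518.2, -300.9,  229.4]), array([-0. ,  0.1, -0.7]), 0.506)
pre (38.0, array([511.4, 242.7,  98.8]), array([ 0.5, -0.3, -1.5]), 0.502)
[]
in -45 (38.7, array([531.7, 256.7,  98.3]), array([ 0.3, -0.4, -0.9]), 0.503)
in -25 (39.2, array([548.2, 268.4,  98.3]), array([-0.4, -0.2, -0.5]), 0.506)
in -12 (39.5, array([558.9, 276. ,  98.4]), array([-0.2, -0. , -0.6]), 0.503)
in -4 (39.8, array([565.5, 280.7,  98.5]), array([-0. ,  1.4, -1.1]), 0.506)
low (40.1, array([564.9, 280.3,  92.6]), array([ 0.5, -0.5, -1. ]), 0.503)
low (40.4, array([565.2, 280.5,  89.4]), array([-0.1, -0.2, -0.8]), 0.501)
(41.2, array([565.4, 280.6,  88.8]), array([-1.2,  0.5,  3.8]), 0.502)
rel (42.2, array([565.3, 280.5,  88.5]), array([ 0.5, -0.1,  0.3]), 0.799)
clear (43.9, array([564.9, 280.4, 239.4]), array([ 0.9,  0.3, -0.5]), 0.805)
[(0.58, array([502.5, 368.6, 105.3]))]
[(0.56, array([494.6, 366.7, 108.9])), (0.46, array([656.1, -26.7,   3.1]))]
```

View pics/i.png

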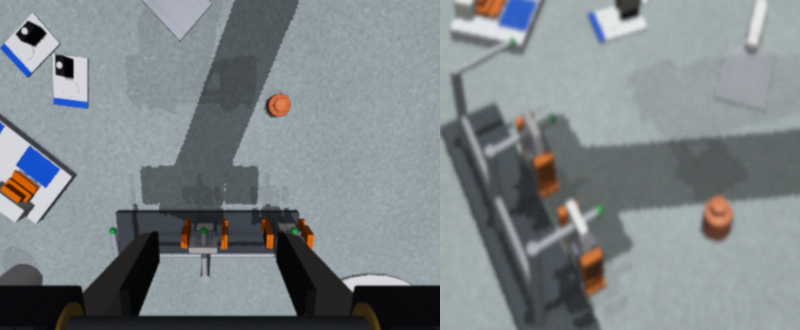

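Both cartridges hang on pegs 2 and 3, and one plate seems to have been knocked. I'll look closely at the plates and reader.

```bash
cat > j.py <<'E'
from h import *
robot.movep([490,-20,230],down(np.pi/2)); robot.hold(.3)
for cam in ['wrist','top']:
    im,info=shot(cam,'j_'+cam+'.png')
    print(cam,'grip',pin('plateA_grip',cam,info),'lane',pin('lane1',cam,info),'reader',pin('reader',cam,info))
    h=cv2.cvtColor(im,cv2.COLOR_RGB2HSV); m=cv2.inRange(h,(105,120,60),(130,255,255))
    n,l,s,c=cv2.connectedComponentsWithStats(m)
    for k in range(1,n):
        if s[k,4]<(60 if cam=='wrist' else 15): continue
        ys,xs=np.nonzero(l==k); P=unproj(np.c_[xs,ys],info,4)
        P2=unproj(np.c_[xs,ys],info,20)
        if 400<P[:,0].mean()<720 and abs(P[:,1].mean())<160: print('blue',s[k,4],'z4',rect(P),'z20',rect(P2))
    if cam=='wrist':
        cv2.imwrite('pics/j.png',cv2.resize(im[:330,120:520,::-1],(720,594)))
E
python3 j.py
```

```text
wrist grip [(0.86, array([495.3,  -0.6,  15.3]))] lane [(0.82, array([660. , -79.8,  18.9])), (0.66, array([663.1,  18.6,  19. ]))] reader []
blue 242 z4 (array([531.1, -75.5]), array([49.7,  9.7]), 74.59) z20 (array([526.2, -73.2]), array([47.7,  9.3]), 74.59)
blue 248 z4 (array([538.5,  15.5]), array([ 9.9, 50.1]), 27.99) z20 (array([533.3,  14.1]), array([ 9.5, 48.1]), 27.99)
blue 895 z4 (array([644.8, -73.8]), array([55.4, 41.5]), 82.99) z20 (array([635.3, -71.6]), array([53.1, 39.9]), 82.99)
blue 883 z4 (array([656.5,  25.5]), array([55.4, 41.5]), 83.18) z20 (array([646.5,  23.7]), array([53.2, 39.8]), 83.18)
top grip [] lane [(0.91, array([670.1,  19. ,  20.8])), (0.62, array([656.6, -76. ,  19.8])), (0.42, array([630.5, 193.8, 130.8]))] reader [(0.67, array([631. , 193.4, 131.6]))]
```

View pics/j.png

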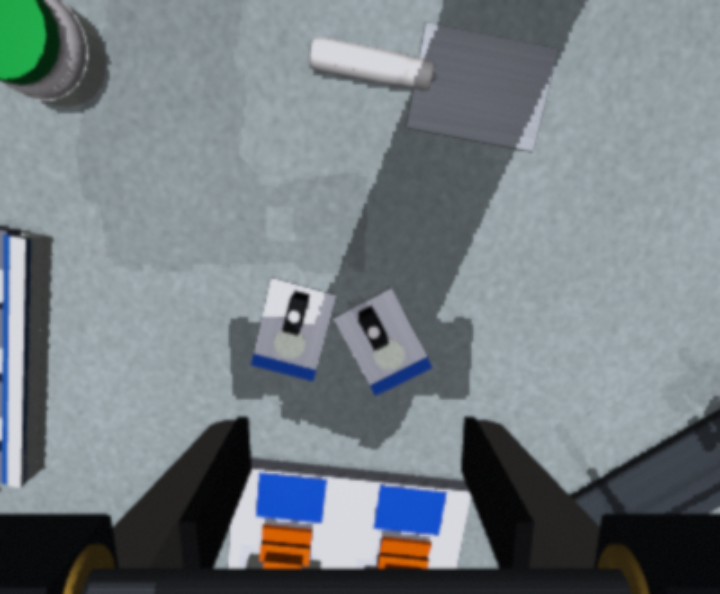

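The plates have clear blue front stripes: one at yaw +28°, front centre at crop px (402,376), and one at -15.4°, at (284,367). The lane yaw is -7°. The wrist marks and the network's lane points agree to about 2 mm. Plate A goes first, into the +y lane.

```bash
cat >> h.py <<'E'
LY=-0.121; LX=np.array([np.cos(LY),np.sin(LY)])
LANE={1:np.array([666.5,20.5]),2:np.array([655.8,-74.3])}
def grab(p,yaw):
    grip(0.45,45); o=down(np.pi/2+yaw)
    robot.movep([*p,120],o); robot.servo_line([*p,8],80); robot.hold(.2); print('at',st())
    grip(0.0,45); robot.hold(.3); print('gripped',st())
    robot.servo_line([*p,80],100); robot.hold(.2); print('lift',st())
def preset(n,x=-58):
    q=LANE[n]+x*LX
    robot.movep([*q,80],down(np.pi/2+LY)); robot.servo_line([*q,36],80); robot.hold(.3); print('pre',st())
E
cat > k.py <<'E'
from h import *
robot.hold(.1); im,info=shot('wrist'); print(unproj([[327.8,184.4],[283.3,175.6]],info,34).round(1))
a=np.radians(28); p=np.array([538.5,15.5])-48*np.array([np.cos(a),np.sin(a)]); print(p)
grab(p,a); preset(1)
im,info=shot('wrist'); print(pin('plateA_grip','wrist',info),pin('lane1','wrist',info)); A=im[:330,120:520,::-1]
im,info=shot('side'); B=im[160:260,220:380,::-1]
cv2.imwrite('pics/k.png',np.hstack([cv2.resize(A,(400,330)),cv2.resize(B,(400,330))]))
E
python3 k.py
```

```text
[[495.7  -7.2  34. ]
 [484.4 -62.9  34. ]]
[496.11851554  -7.03463501]
at (49.8, array([496.3,  -6.9,   8.3]), array([0.6, 0.9, 0.4]), 0.451)
gripped (50.6, array([496.1,  -7.1,   8. ]), array([-0.2, -0.7,  1.3]), 0.127)
lift (51.7, array([495.7,  -7.1,  79.5]), array([ 0.3,  1.1, -0.9]), 0.128)
pre (53.3, array([609.2,  27.6,  36.4]), array([ 0.6,  0.2, -1. ]), 0.128)
[(0.91, array([607.5,  32.5,  45.5]))] [(0.7, array([658.5, -78.8,  18.7]))]
```

View pics/k.png

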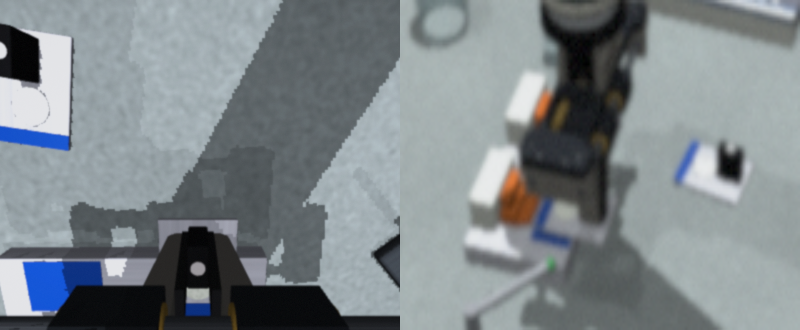

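Plate A is gripped square and level in front of lane 1. I'll lower it to the stage and push it in with force checks.

```bash
cat >> h.py <<'E'
def insert(n):
    q=LANE[n]-58*LX
    for z in (32,30,29,28.3,27.6,27):
        robot.servo_line([*q,z],20); robot.hold(.15); s=st()
        if s[2][2]>2.5: break
    print('stage',s); z0=min(max(z,27.3),29)
    for x in list(range(-54,-22,4))+list(range(-22,-8)):
        robot.servo_line([*(LANE[n]+x*LX),z0],40); robot.hold(.1); s=st()
        f=-np.dot(s[2][:2],LX); print(x,round(np.dot(s[1][:2]-LANE[n],LX),1),'push',round(f,1),s[2],s[3])
        if f>18: break
    return x
E
cat > l.py <<'E'
from h import *
insert(1)
E
python3 l.py
```

```text
stage (55.6, array([609. ,  27.5,  28. ]), array([-2.5,  0. ,  6.1]), 0.125)
-54 -54.3 push 3.5 [-3.4  1.1  6.1] 0.127
-50 -50.2 push 2.9 [-3.  -0.9  6.7] 0.128
-46 -46.3 push 3.7 [-3.7  0.3  6.8] 0.127
-42 -42.3 push 3.3 [-3.2  1.1  7.4] 0.128
-38 -40.0 push 9.3 [-9.2  1.3 12.4] 0.126
-34 -37.8 push 14.3 [-14.1   2.5  16.9] 0.125
-30 -34.2 push 15.7 [-15.6   2.   15.9] 0.127
-26 -29.2 push 13.1 [-13.    1.3  15.1] 0.127
-22 -25.1 push 11.2 [-11.2   0.4  14.5] 0.13
-21 -25.1 push 14.5 [-14.3   2.5  16.8] 0.126
-20 -23.9 push 13.7 [-13.7   1.2  16.4] 0.127
-19 -22.9 push 14.5 [-14.4   2.   15.8] 0.127
-18 -21.8 push 14.1 [-14.    2.   16.1] 0.128
-17 -20.9 push 15.2 [-15.1   1.4  15.9] 0.128
-16 -19.8 push 14.4 [-14.4   0.8  16.1] 0.124
-15 -19.0 push 15.1 [-14.9   2.3  17.2] 0.124
-14 -19.0 push 17.6 [-17.5   2.1  19.4] 0.125
-13 -19.0 push 21.6 [-21.4   2.6  22.3] 0.129
```

The TCP stays at -19 mm while the force climbs, so the plate is on the stop. I'll release it, look, and fetch the second plate.

```bash
cat > m.py <<'E'
from h import *
grip(0.45); robot.hold(.3); print(st())
p=robot.observe()['tcp_pos']; robot.servo_line([*p[:2],120],80)
robot.movep([500,-20,230],down(np.pi/2)); robot.hold(.3)
im,info=shot('wrist','m.png'); print(pin('plateA_grip','wrist',info),pin('lane1','wrist',info))
m=cv2.inRange(cv2.cvtColor(im,cv2.COLOR_RGB2HSV),(105,120,60),(130,255,255))
n,l,s,c=cv2.connectedComponentsWithStats(m)
for k in range(1,n):
    ys,xs=np.nonzero(l==k); P=unproj(np.c_[xs,ys],info,4)
    if s[k,4]>60 and 400<P[:,0].mean()<720 and abs(P[:,1].mean())<160: print('blue',s[k,4],'z4',rect(P),'z20',rect(unproj(np.c_[xs,ys],info,20)))
im2,_=shot('side')
cv2.imwrite('pics/mm.png',np.hstack([cv2.resize(im[:330,120:520,::-1],(400,330)),cv2.resize(im2[160:260,220:380,::-1],(400,330))]))
E
python3 m.py
```

```text
(62.8, array([653.6,  22.1,  27.6]), array([-0. ,  0.2,  0.2]), 0.448)
[(0.6, array([645.1,  23.1,  35.9]))] [(0.93, array([656.7, -77.3,  20.5])), (0.76, array([663.6,  14.2,  16. ]))]
blue 244 z4 (array([531.1, -75.5]), array([49.9,  9.6]), 74.49) z20 (array([526.5, -73.2]), array([47.9,  9.2]), 74.49)
blue 463 z4 (array([646.2, -60.7]), array([29.1, 41.8]), 82.11) z20 (array([637., -59.]), array([27.9, 40.2]), 82.11)
```

View pics/mm.png

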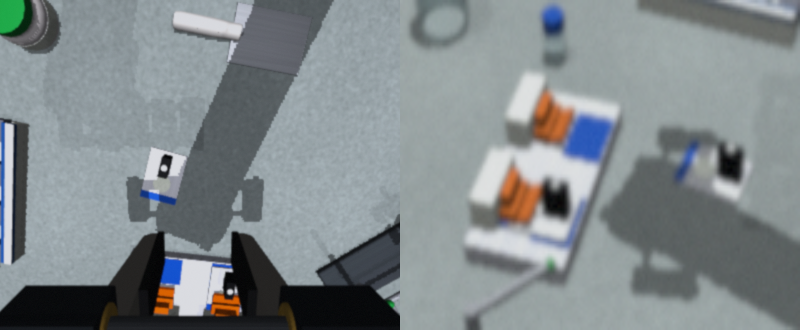

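Plate A is in under its jaw, with its blue edge out of sight. Plate B is next.

```bash
cat > n.py <<'E'
from h import *
a=np.radians(-15.45); p=np.array([484.6,-62.8])
grab(p,a); preset(2); insert(2)
grip(0.45); robot.hold(.3); print(st())
p=robot.observe()['tcp_pos']; robot.servo_line([*p[:2],150],80)
robot.movep([560,-30,300],down(np.pi/2+LY)); robot.hold(.4)
im,info=shot('wrist','n_w.png'); print(pin('plateA_grip','wrist',info),pin('lane1','wrist',info))
robot.movep([400,-100,350],down(np.pi/2)); robot.hold(.4)
im2,i2=shot('side','n_s.png'); print(pin('plateA_grip','side',i2),pin('cart1_mid','side',i2))
im3,i3=shot('top','n_t.png'); print(pin('plateA_grip','top',i3),pin('lane1','top',i3),pin('cart1_mid','top',i3))
cv2.imwrite('pics/n.png',np.hstack([cv2.resize(im3[120:220,280:400,::-1],(400,333)),cv2.resize(im2[160:260,220:340,::-1],(400,333))]))
E
python3 n.py
```

```text
at (67.9, array([484.8, -62.7,   8.2]), array([-0.4, -0.2, -0.1]), 0.448)
gripped (68.8, array([484.6, -62.8,   8. ]), array([-0.5,  0.1,  0.9]), 0.124)
lift (69.8, array([484.2, -62.9,  79.5]), array([ 0.4,  0.1, -0.8]), 0.129)
pre (71.4, array([598.5, -67.3,  36.4]), array([-0.3,  0.3, -0.9]), 0.125)
stage (73.5, array([598.3, -67.4,  28. ]), array([-1.9,  0.4,  6.4]), 0.128)
-54 -54.3 push 2.1 [-2.1  0.3  7.1] 0.126
-50 -50.3 push 4.4 [-4.4  0.3  7.7] 0.125
-46 -46.4 push 3.8 [-3.8  0.4  6.5] 0.127
-42 -42.4 push 3.6 [-3.6  0.5  7.2] 0.12
-38 -40.5 push 10.5 [-10.4   1.1  13.4] 0.127
-34 -38.0 push 15.8 [-15.6   2.9  17.1] 0.13
-30 -34.0 push 15.0 [-15.    1.1  15.3] 0.13
-26 -29.2 push 11.2 [-11.1   1.3  14.4] 0.131
-22 -25.3 push 10.8 [-10.7   1.6  14.2] 0.128
-21 -25.3 push 13.9 [-13.7   2.2  16.1] 0.129
-20 -24.3 push 14.5 [-14.4   1.7  16.7] 0.129
-19 -23.3 push 14.1 [-13.9   2.4  16.6] 0.125
-18 -22.3 push 14.3 [-14.2   1.4  16.5] 0.127
-17 -21.3 push 14.3 [-14.2   1.9  16.2] 0.126
-16 -20.2 push 15.6 [-15.4   2.3  15.7] 0.121
-15 -19.7 push 15.8 [-15.7   1.8  17.6] 0.127
-14 -19.6 push 20.0 [-19.9   2.4  19.9] 0.129
(80.3, array([641.9, -72.6,  27.6]), array([ 0.3, -0.3,  0.6]), 0.449)
[(0.93, array([646.5,  24.9,  35.7])), (0.18, array([663.1,  18.5,  18.7]))] [(0.81, array([657.2, -76. ,  20.8])), (0.62, array([664.5,  16.4,  19.1])), (0.19, array([558. , 282.4, 106.5]))]
[(0.57, array([642.8,  23.3,  37.3]))] [(0.62, array([499. , 370.1, 102.5]))]
[(0.93, array([644.3,  19.5,  40.4])), (0.64, array([657.3, -76. ,  20.2]))] [(0.93, array([656.5, -72.7,  20. ])), (0.82, array([670. ,  16.6,  22.5]))] [(0.64, array([504. , 367.6, 108.2]))]
```

View pics/n.png

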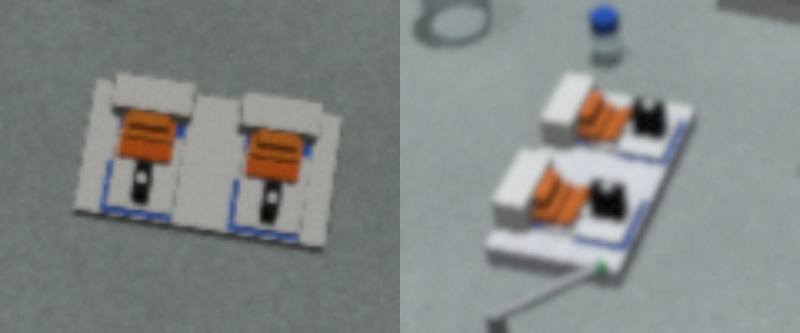

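```bash
python3 -c "
import cv2;a=cv2.imread('pics/n_s.png')[220:390,220:420];cv2.imwrite('pics/o.png',cv2.resize(a,(600,510)))"
```

View pics/o.png

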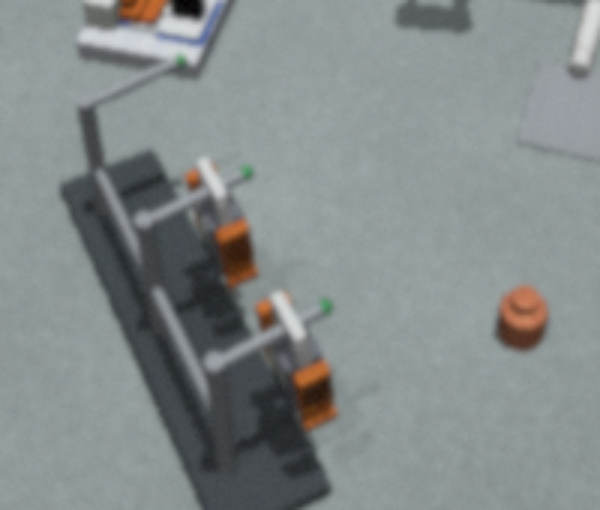

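Both cartridges hang upright mid-peg, with the green tips at (248,173) and (327,306) showing through the eyes. Everything is in place, so I hand in.

```bash
python3 -c "
from h import *
print(st()); robot.job_done()"
```

```text
(84.8, array([ 400., -100.,  350.]), array([-0.9, -0.4,  0.8]), 0.446)
the job is handed in; nothing more can be done
```

I handed the job in at about 85 s of the 210 s. Two cartridges were present, and both now hang on the drying rack. Both fresh plates are in the reader.

- **Cartridges:** I pinched each one free of the manifold, then hung them on the middle peg and the +y end peg. The last side picture shows both hanging upright with the peg tips through their eyes.
- **Plates:** One plate had been knocked aside during the run, so I located both plates again before gripping. I pushed each into its own lane until the tool stopped advancing and the push force passed 18 N. The last pictures show both lying flat with their blue edges under the jaws.
- **Checks that differed or missed:**
  - The tool stopped at -19.0 mm and -19.6 mm, against a nominal -18 mm. That is within tolerance and within my error in locating the reader.
  - The plates look a few millimetres off-centre towards -y, which is inside the 8 mm allowed.
  - In the final pictures the network found only the cartridge on the +y end peg. I confirmed the one on the middle peg by eye.
  - It also placed plate A's grip point up to about 4 mm too far forward and 4 mm too low or more in one picture. I trusted the contact force and the pictures instead.
- **Other things on the bench:** I saw nothing else touched or moved. The arm was parked clear with no contact.

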